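# Draw the drying cupboard's vent flap shut with the hook pole

### The job

Pick the hook pole off its wooden rest, put its hook down through the brass ring on the drying cupboard's open vent flap, and draw the flap steadily shut, without slamming or yanking it; once it has come up against its seal, give it a firm pull through the ring for half a second (about 12 N, never more than 16 N). Then unhook, lay the pole back in both forks of its rest with the hook end the way it was, and let go, leaving the flap fully shut. Touch the cupboard and flap only with the pole, and leave the other things on the table where they are.

Things in the scene. Friction and masses are not known exactly. Their poses are not given: they have to be found in the camera images.
- pole: Hook pole, 0.16 kg: 12 mm round rod along its x, from x = -150 to 210. Red square grip 70 long, 22 x 22, centred on the origin (about the balance point): grip it across from above. At x = 210 a 7 mm steel pin turns down (-z), ending in a rounded tip at x = 205, z = -42 (raked back 10 degrees towards the grip). In its rest it lies level, pin hanging down.
- hook (a point): Point in the middle of the hook's pin: x = 207.8, z = -22 in the pole's frame, 20 above the pin's tip.
- rest: Wooden pole rest, fixed: board 260 x 90 x 12 with two upright forks at x = +-95, 16 thick, flared to about 70 across outside; fork floors 31 wide, 70 and prong tops about 101 above the table. Origin under the board's centre; its x axis points to where the pole's hook end lies.
- rest_seat (a point): Where the pole's origin lies when it is in the rest (76 above the table).
- vent: Pale blue drying cupboard, fixed, with the vent flap on it. Origin on the table under the middle of its front, which looks along its own -x. Louvred base x 0 to 200, 270 wide, 145 high; two posts 26 square at y = +-122 rise at the front to 310 above the table; the flap shuts between them. Open above.
- flap_hinge (a point): Middle of the flap's hinge axis, 152 above the table, x = 0, y = 0 in the cupboard's frame; the axis runs along the cupboard's y.
- ring (a point): Centre of the brass ring on the flap's front (20 hole, 30 outside, 5 wire, on a stalk). In the cupboard's x, z from the hinge, at flap angle q: x = -34 cos q + 135 sin q, z = 34 sin q + 135 cos q. Its hole's axis turns with the flap: vertical at q = 0.45, upper end leaning 0.55 rad to the cupboard's +x at q = 1 and 0.45 rad to -x at q = 0.
- flap (a joint): Flap angle, rad: 0 shut (upright between the posts), positive leaning back to the cupboard's +x; starts 0.7 to 1.0, at most 1.2. Flap 200 wide, 150 tall, 12 thick, 0.3 kg. Stiff hinge (0.5 N m friction): stays where left, takes 4 to 8 N at the ring to draw. At 0 it meets a firm seal that gives under 1 mm, so the force rises steeply.
- brush_pot: Bystander: terracotta pot full of brushes, 72 across, pot 90 high, brush tips at about 200. Origin under its centre. Leave alone.
- glue_bottle: Bystander: white bottle with an orange cap, 52 across, 130 high. Origin under its centre. Leave alone.
- jar_yellow: Bystander: yellow paint jar, 60 across, 65 high. Origin under its centre. Leave alone.
- jar_white: Bystander: clear jar, 68 across, 75 high. Origin under its centre. Leave alone.

How it is judged:
On the way, in this order (a step that is already met when the one before it is completed fails the run):
1. the pole is lifted off its rest (height (world z) of pole above 0.12 m), for 0.1 s.
2. the hook's pin is down through the ring, the flap still open (distance between hook and ring below 0.016 m and value of joint flap above 0.4 rad), for 0.1 s.
3. with the hook in the ring, the flap is up against its seal and pulled firmly, at more than 8 N (distance between hook and ring below 0.018 m and value of joint flap below 0.025 rad and contact force between pole and vent above 8 N), for 0.25 s.
At the end, for the whole second after the job is handed in: The flap is shut (within 0.035 rad) and still; the pole lies still in both forks of its rest, within 25 mm of its seat and 0.08 rad of the rest's axis, hook end towards the rest's +x; no other thing has moved 30 mm; nothing is touched by the robot (value of joint flap below 0.035 rad and velocity of joint flap between -0.05 and 0.05 rad/s and distance between pole and rest_seat below 0.025 m and angle between the x axis of pole and the x axis of rest, either way round below 0.08 rad and x of hook in the frame of rest above 0.1 m and linear speed of pole below 0.02 m/s and distance of each of brush_pot, glue_bottle, jar_yellow, jar_white from where it was at the start of the episode below 0.03 m).
It fails at once if the pole loads the cupboard, flap or ring with more than 16 N (contact force between pole and vent above 16 N).
It fails at once if the flap is slammed (swung shut faster than 1.2 rad/s) (velocity of joint flap below -1.2 rad/s).
It fails at once if the hand or arm touches the cupboard or flap (contact force between any of the arm, the fingers and vent above 0.5 N).
It fails at once if another thing on the table is pushed over 30 mm (distance of any of brush_pot, glue_bottle, jar_yellow, jar_white from where it was at the start of the episode above 0.03 m).
It also fails if it takes over 61 s, if anything falls off the work surface, if the arm or the gripper's body presses on something with over 40 N, if the wrist force passes 120 N, or if a joint passes its speed limit or range.

### The arm

A 7-joint arm with a two-finger parallel gripper is mounted at the origin on the work surface. World frame = base frame: x ahead of the robot, y to its left, z up, the work surface at z = 0. Lengths are in m, angles in rad, forces in N, time in s.
With the tool pointing down it reaches from about 0.425 to 1.025 m from the base axis. Payload 3.6 kg.
Tool frame: the origin (TCP) lies at the centre of the arm's flange, where the gripper is bolted on; the fingertips stand 173 mm ahead of it and the grasp point (between the pads) lies arm.grip_depth ahead of it (arm.grip_depth is the distance from the TCP to the grasp point, in m); z points along the fingers, y is the line along which they close (so a half turn about z gives the same grasp; the last joint's range is limited). The gripper opens to 85 mm and grips with 20 to 120 N. Pads are 22 mm wide; open, the fingers measure 114 mm over their backs; the gripper's body (76 mm by 85 mm) begins 54 mm behind the grasp point. The pads swing forward as they close: fully open they stand 13 mm farther back than shut.
Start: joints at [1.067, 0.591, 0.048, 1.609, -0.033, 0.943, -0.034], TCP at [0.29, -0.665, 0.405] pointing down, gripper open.
Joint ranges: [-2.69, 2.69], [-0.47, 2.24], [-1.27, 1.36], [0.19, 2.51], [-1.53, 4.68], [0.08, 2.07], [-3.09, 3.09]. Speed limits (rad/s): [2.57, 2.57, 3.14, 3.14, 3.14, 3.14, 3.14].

### API

Orientations are given as a unit quaternion [x, y, z, w].
In Python, from workcell import arm gives the robot as it stands.
- The arm moves only by the tool move_arm, never from a script. Its argument "plan" is a list of rows, each an object of numbers: "x", "y", "z": the shift along the world's x, y, z in mm; "twist": the turn about the world's z in degrees. In form: [{"x": .., "y": .., "z": .., "twist": ..}, ...]. A call has 1 to 12 rows; each row is the pose to reach, as a shift and turn from the pose commanded when the call began; what a row does not reach only later rows make up. A row lasts 1/10 s, in which the tool goes at most 50 mm and 8.59 degrees, less where a joint would pass 70% of its speed; a pose out of reach is approached as far as the arm can. A call with a gripper value outside its range is refused whole. "jaw" is the finger opening in mm, from 0 to 85.4, set as the call begins (left out, the last holds). The fingers move at their own pace and stop on an object; "force" is the grip in N (left out, the last holds). Time passes only in rows, so rows that repeat a pose let the fingers close. It gives the time, the measured TCP pose, the force, the opening and the grip force at its end, in the units of the state.
- arm.read_state(): the state, without advancing time (a new reading comes with each control period).
- arm.read_camera(name): name is "side" or "top" or "wrist"; returns the picture (420x560x3 uint8, blue, green, red); there is no depth.
- arm.get_calibration(name): a dict with "fx", "fy", "cx", "cy" (pixels), "R" (3x3) and "t" (3): a world point X has camera coordinates R X + t. Camera axes: x right, y down, z forward; pixel columns grow to the right and rows downward; lengths in m; the calibration is good to about 2 mm. A picture is of the moment at which its call begins: read the wrist's pose just before it. get_calibration takes no time and is no camera call; for the wrist camera it gives the pose at the moment of the call.
- arm.close_job(): hands the job in; it is judged then, once.
The state is a dict: "time_s": time; "joint_pos": joint angles; "joint_velocities": joint speeds; "joint_efforts": joint torques, N m; "position": TCP position; "eef_rot": TCP orientation; "wrist_force": force on the tool from outside, world axes, zero at the start; "wrist_torque": the same for the moment, N m; "opening": finger opening in m; "grasp_force": force on a finger pad.
Only numpy, scipy, OpenCV 4.12 (cv2) and the standard library are available. Lean on these libraries where they do the work, as an engineer would, in place of code of your own. Each camera call takes 0.05 s, during which the arm holds its last target. There are 200 camera calls.

## Working session

There is one attempt and no reset: what is moved stays moved. The work goes in short steps, Python scripts to look and compute and a tool call to move; the robot and the scene stay as the last step left them, time stands still between calls to the robot, and variables do not carry over. Pictures are saved under pics/ and viewed, at most 12 in all, crops included, and the job is handed in when it is done.

Besides the shell and the picture viewer there is one more tool, called after ">>>" by a JSON object that holds its "api" and its "payload". move_arm: Moves the arm, as the interface text tells. Its arguments: {"type":"object","properties":{"plan":{"type":"array"},"jaw":{"type":"number"},"force":{"type":"number"}},"required":["plan"]}

```bash
ls; mkdir -p pics
python3 - <<'E'
from workcell import arm
import cv2
s=arm.read_state();print(s, arm.grip_depth)
for n in("side","top"):
    im=arm.read_camera(n);cv2.imwrite(f"pics/{n}0.png",im);c=arm.get_calibration(n);print(n,c)
E
```

```text
pics
{'time_s': 0.0, 'joint_pos': array([ 1.0665014 ,  0.59210437,  0.04828407,  1.60985375, -0.03330879,
        0.94269268, -0.03366435]), 'joint_velocities': array([ 7.70605892e-04,  4.07652618e-04,  1.73561632e-04,  3.32014047e-04,
       -6.84477582e-05,  3.41989128e-04, -1.45869883e-03]), 'joint_efforts': array([-1.14465734e-04, -5.48694170e+01,  1.54629987e+00, -1.98126018e+01,
        9.34922718e-03,  8.73691082e-03,  2.12322857e-05]), 'position': array([ 0.28937447, -0.66425466,  0.40353896]), 'eef_rot': array([ 9.78966802e-01,  2.04016495e-01, -2.83784039e-04, -1.09047980e-03]), 'wrist_force': array([-0.0121855 ,  0.67161677, -0.34730157]), 'wrist_torque': array([0.01022433, 0.01241122, 0.01905578]), 'grasp_force': 0.0, 'opening': 0.08508891552682508} 0.1547
side {'fx': 382.34196488677287, 'fy': 382.34196488677287, 'cx': 281.12942875663344, 'cy': 202.12738779709227, 'R': array([[-0.05598822, -0.99818814,  0.02204009],
       [-0.59018604,  0.0152821 , -0.8071226 ],
       [ 0.80532339, -0.05819711, -0.58997232]]), 't': array([0.07586052, 0.48288257, 0.41875744])}
top {'fx': 476.1000100586618, 'fy': 476.1000100586618, 'cx': 281.3416964466488, 'cy': 204.4516096179896, 'R': array([[-0.07515148, -0.99717136, -0.00123666],
       [-0.9737164 ,  0.07365109, -0.21552698],
       [ 0.21500842, -0.01499301, -0.9764971 ]]), 't': array([0.07678528, 0.57992451, 0.9823783 ])}
```

View pics/side0.png

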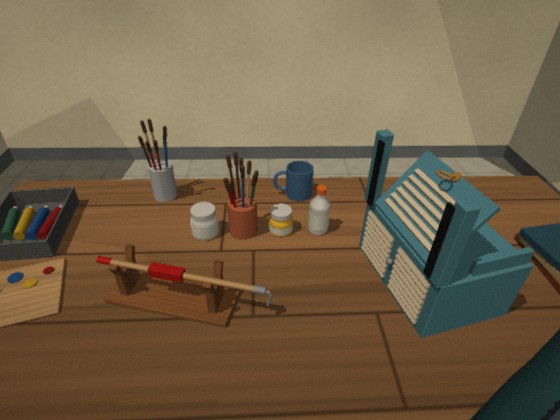

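View pics/top0.png

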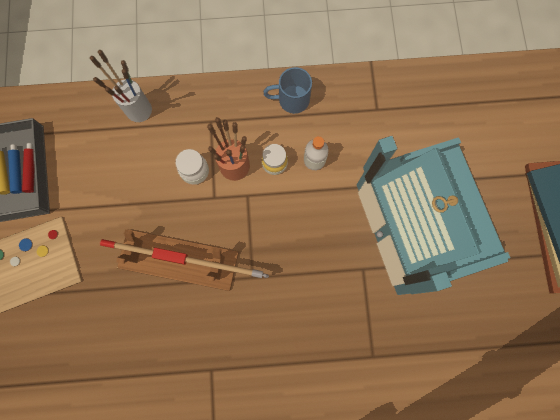

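The side view shows the red grip at (167,271), the hook at (267,297) and the ring at about (446,184). In the top view they are at (169,256), (266,275) and (441,204), with post tops near (382,150) and (430,288). Next I'll triangulate these points.

```bash
cat > h.py <<'E'
import numpy as np, cv2
from workcell import arm
def ray(n,p,c=None):
    c=c or arm.get_calibration(n);R=np.array(c["R"]);o=-R.T@c["t"]
    d=R.T@[(p[0]-c["cx"])/c["fx"],(p[1]-c["cy"])/c["fy"],1];return o,d/np.linalg.norm(d)
def plane(n,p,z,c=None):
    o,d=ray(n,p,c);return o+d*(z-o[2])/d[2]
def tri(*nps):
    A=np.zeros((3,3));b=np.zeros(3);rs=[x if not isinstance(x[0],str) else ray(*x) for x in nps]
    for o,d in rs:
        M=np.eye(3)-np.outer(d,d);A+=M;b+=M@o
    X=np.linalg.solve(A,b);return X,[round(1e3*np.linalg.norm(np.cross(X-o,d)),1) for o,d in rs]
def mask(im,lo,hi,box):
    h=cv2.cvtColor(im,cv2.COLOR_BGR2HSV);m=cv2.inRange(h,np.array(lo),np.array(hi))
    z=np.zeros_like(m);x0,y0,x1,y1=box;z[y0:y1,x0:x1]=m[y0:y1,x0:x1];return z
def cen(m):
    y,x=np.nonzero(m);return (x.mean(),y.mean()),len(x)
E
python3 - <<'E'
from h import *
np.set_printoptions(precision=4,suppress=True)
S=cv2.imread("pics/side0.png");T=cv2.imread("pics/top0.png")
def red(im,b): return mask(im,(0,190,90),(6,255,255),b)|mask(im,(172,190,90),(180,255,255),b)
gs=cen(red(S,(140,255,195,290)));gt=cen(red(T,(145,240,195,270)));print(gs,gt,tri(("side",gs[0]),("top",gt[0])))
cs=cen(red(S,(90,250,112,270)));ct=cen(red(T,(95,233,116,250)));print(cs,ct,tri(("side",cs[0]),("top",ct[0])))
m=mask(T,(10,150,120),(25,255,255),(425,190,465,220));print(cen(m))
for n,im,b in(("ring_s",S,(415,155,475,205)),("ring_t",T,(415,180,475,230)),("hook_s",S,(230,270,290,320)),("hook_t",T,(235,250,295,295))):
    pass
def crop(im,b,k): return cv2.resize(im[b[1]:b[3],b[0]:b[2]],None,fx=k,fy=k,interpolation=cv2.INTER_CUBIC)
a=np.hstack([crop(S,(425,160,475,200),8),crop(T,(425,185,475,225),8)])
b=np.hstack([crop(S,(240,275,280,305),8),crop(T,(235,255,295,285),8)]);b=cv2.copyMakeBorder(b,0,0,0,a.shape[1]-b.shape[1],0)if b.shape[1]<=800 else b
cv2.imwrite("pics/crop1.png",np.vstack([a,b[:,:800]]))
cv2.imwrite("pics/crop2.png",np.hstack([crop(T,(345,125,515,300),3),crop(S,(360,125,440,300),3)]))
E
```

```text
((np.float64(165.30218687872764), np.float64(271.6083499005964)), 503) ((np.float64(170.575), np.float64(255.6)), 40) (array([0.4879, 0.2765, 0.0779]), [np.float64(1.3), np.float64(1.3)])
((np.float64(103.01176470588236), np.float64(259.6823529411765)), 85) ((np.float64(106.9423076923077), np.float64(242.8653846153846)), 52) (array([0.5254, 0.4091, 0.0778]), [np.float64(0.4), np.float64(0.4)])
((np.float64(nan), np.float64(nan)), 0)h.py:17: RuntimeWarning: Mean of empty slice.
  y,x=np.nonzero(m);return (x.mean(),y.mean()),len(x)
  ret = ret.dtype.type(ret / rcount)
```

View pics/crop1.png

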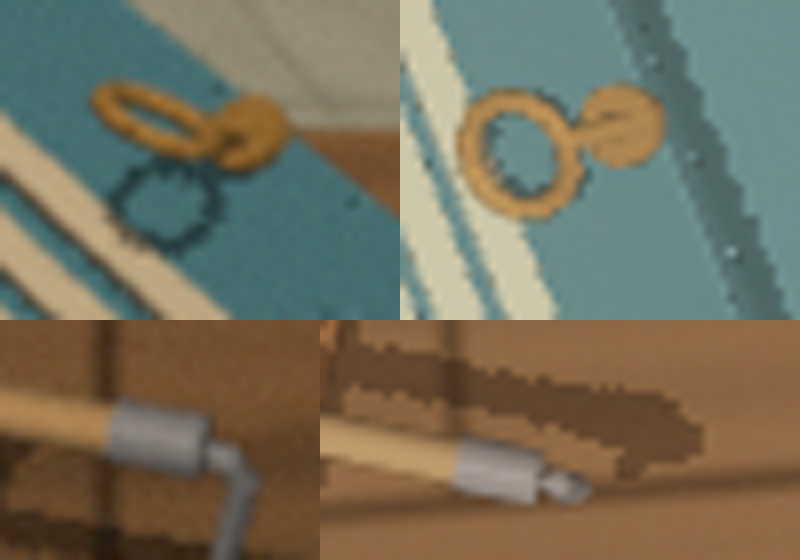

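View pics/crop2.png

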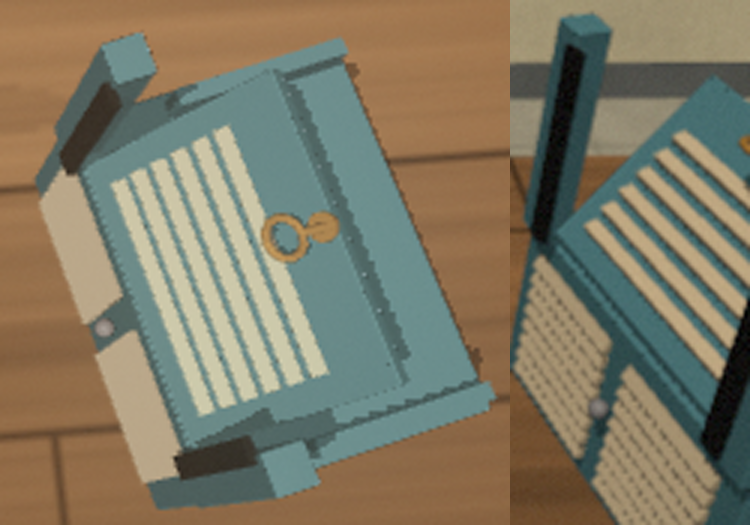

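Ring centre: side (444,175.2), top (440.2,204.2). Post top centres in the top view: (388.3,145) and (441.7,281.7).

Run:
```python
from h import *
np.set_printoptions(precision=4,suppress=True)
r,e=tri(("side",(444,175)),("top",(440.2,204)));print("ring",r,e)
hb,e=tri(("side",(269.5,292)),("top",(266.3,275.8)));print("hookbend",hb,e)
A=plane("top",(388.3,145),.31);B=plane("top",(441.7,281.7),.31);print(A,B,np.linalg.norm(A-B))
yv=(A-B)/np.linalg.norm(A-B);yaw=np.arctan2(-yv[0],yv[1]);xv=np.array([np.cos(yaw),np.sin(yaw),0]);print("yaw",yaw,np.degrees(yaw))
M=(A+B)/2;print("ring in post frame",(r-M)@xv,(r-M)@yv, r[2]-.152)
# post top corners front/back x
for p in((103,50),(142,33),(157,72),(117,85),(262,457),(305,443),(319,483),(276,497)):
    P=plane("top",(p[0]/3+345,p[1]/3+125),.31);print((P-M)@xv,(P-M)@yv)
for q in np.arange(.6,1.1,.1): print(q,-.034*np.cos(q)+.135*np.sin(q),.034*np.sin(q)+.135*np.cos(q))
g=np.array([.4879,.2765]);c=np.array([.5254,.4091]);d=hb[:2]-c;print("pole",np.degrees(np.arctan2(d[1],d[0])),np.linalg.norm(d))
u=d/np.linalg.norm(d);print("origin from cap,hook:",hb[:2]-.21*u, "cap coord",np.linalg.norm(c-(hb[:2]-.21*u)), "grip:",(g-c)@u)
```

```text
ring [ 0.5171 -0.2395  0.2759] [np.float64(0.3), np.float64(0.3)]
hookbend [0.4306 0.0757 0.0763] [np.float64(0.4), np.float64(0.4)]
[ 0.6199 -0.1538  0.31  ] [ 0.3835 -0.2108  0.31  ] 0.24315848128799314
yaw -1.3341554520683478 -76.44147661788473
ring in post frame 0.05929051108919295 0.001579782947282616 0.1239351707462715
-0.012506059995890464 0.13194366153190187
0.012350596347827014 0.1347191849285562
0.012146789967449424 0.1100923505677185
-0.0122593815697952 0.10980868539987051
-0.011738203322214332 -0.1104884580774344
0.013043693358245208 -0.11064091949601555
0.012138947155185669 -0.1326595206106992
-0.01249357003844592 -0.1324629873853735
0.6 0.04816532300140071 0.1306181521082378
0.7 0.06096475340941568 0.12515709664948746
0.7999999999999999 0.07315504415363194 0.11844551285245111
0.8999999999999999 0.08461439387850767 0.11055046064387414
0.9999999999999999 0.09522830454954927 0.10155082477566735
1.0999999999999999 0.10489072547982413 0.09153652663454176
pole -105.87159735217472 0.3465792330556635
origin from cap,hook: [0.488  0.2777] cap coord 0.13657923305566358 grip: 0.13780048114231527
```

>>> {"api": "move_arm", "payload": {"plan": [{"z":50},{"z":100},{"z":150,"twist":8},{"z":200,"twist":16},{"x":100,"y":400,"z":200,"twist":50.5},{"x":100,"y":400,"z":200,"twist":50.5},{"x":100,"y":400,"z":200,"twist":50.5},{"x":100,"y":400,"z":200,"twist":50.5},{"x":100,"y":400,"z":200,"twist":50.5},{"x":100,"y":400,"z":200,"twist":50.5},{"x":100,"y":400,"z":200,"twist":50.5},{"x":100,"y":400,"z":200,"twist":50.5}], "jaw": 60, "force": 100}}

```text
schema error: expected keys x, y, z, twist
```

>>> {"api": "move_arm", "payload": {"plan": [{"x":0,"y":0,"z":50,"twist":0},{"x":0,"y":0,"z":100,"twist":0},{"x":0,"y":0,"z":150,"twist":8},{"x":0,"y":0,"z":200,"twist":16},{"x":100,"y":400,"z":200,"twist":50.5},{"x":100,"y":400,"z":200,"twist":50.5},{"x":100,"y":400,"z":200,"twist":50.5},{"x":100,"y":400,"z":200,"twist":50.5},{"x":100,"y":400,"z":200,"twist":50.5},{"x":100,"y":400,"z":200,"twist":50.5},{"x":100,"y":400,"z":200,"twist":50.5},{"x":100,"y":400,"z":200,"twist":50.5}], "jaw": 60, "force": 100}}

```text
time_s: 1.3
position: [0.3864, -0.2744, 0.6044]
eef_rot: [0.798, 0.602, -0.0, -0.0]
wrist_force: [0.5, -0.1, 0.0]
opening: 0.0599
grasp_force: 0.0
```

>>> {"api": "move_arm", "payload": {"plan": [{"x":20,"y":50,"z":0,"twist":0},{"x":60,"y":300,"z":0,"twist":0},{"x":60,"y":300,"z":0,"twist":0},{"x":60,"y":300,"z":0,"twist":0},{"x":60,"y":300,"z":0,"twist":0},{"x":60,"y":300,"z":0,"twist":0},{"x":98,"y":542,"z":-200,"twist":0},{"x":98,"y":542,"z":-200,"twist":0},{"x":98,"y":542,"z":-200,"twist":0},{"x":98,"y":542,"z":-200,"twist":0},{"x":98,"y":542,"z":-200,"twist":0},{"x":98,"y":542,"z":-200,"twist":0}]}}

```text
time_s: 2.5
position: [0.4819, 0.2497, 0.4165]
eef_rot: [0.799, 0.602, -0.0, 0.0]
wrist_force: [0.7, -1.3, 0.3]
opening: 0.0602
grasp_force: 0.0
```

>>> {"api": "move_arm", "payload": {"plan": [{"x":0,"y":0,"z":0,"twist":0},{"x":0,"y":0,"z":0,"twist":0},{"x":0,"y":0,"z":0,"twist":0}]}}

```text
time_s: 2.8
position: [0.4821, 0.2476, 0.4185]
eef_rot: [0.799, 0.602, -0.0, 0.001]
wrist_force: [-0.1, -1.1, -0.1]
opening: 0.0597
grasp_force: 0.0
```

Run:
```python
from h import *
s=arm.read_state();print(s["position"],s["eef_rot"])
c=arm.get_calibration("wrist");im=arm.read_camera("wrist");cv2.imwrite("pics/w1.png",im)
m=mask(im,(0,190,60),(6,255,255),(0,0,560,420))|mask(im,(172,190,60),(180,255,255),(0,0,560,420))
for k in sorted(cv2.findContours(m,0,1)[0],key=cv2.contourArea)[-3:]:
    (u,v),wh,a=cv2.minAreaRect(k);P=plane("wrist",(u,v),.087,c);
    b=cv2.boxPoints(((u,v),wh,a));W=[plane("wrist",p,.087,c)[:2] for p in b]
    e=max((W[1]-W[0],W[2]-W[1]),key=np.linalg.norm);print((u,v),wh,P,np.degrees(np.arctan2(e[1],e[0])),np.linalg.norm(e))
```

```text
[0.48214934 0.24756938 0.41848551] [ 7.98867137e-01  6.01507278e-01 -1.40032514e-04  5.22222431e-04]
(507.6470031738281, 226.5882110595703) (28.634822845458984, 6.074052810668945) [0.70791588 0.14914412 0.087     ] -28.60659537259003 0.032519849227266834
(279.0, 21.0) (38.0, 14.0) [0.52429604 0.40498796 0.087     ] -105.85880611390293 0.02997086215039973
(280.4999694824219, 167.99996948242188) (20.999996185302734, 67.99998474121094) [0.48892607 0.27802379 0.087     ] 73.28323222117542 0.0693927650265508
```

View pics/w1.png

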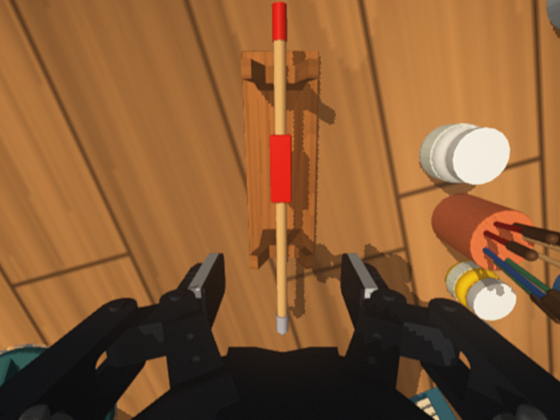

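>>> {"api": "move_arm", "payload": {"plan": [{"x":6,"y":30,"z":-40,"twist":0},{"x":6,"y":30,"z":-90,"twist":0},{"x":6,"y":30,"z":-130,"twist":0},{"x":6,"y":30,"z":-160,"twist":0},{"x":6,"y":30,"z":-180,"twist":0},{"x":6,"y":30,"z":-188,"twist":0},{"x":6,"y":30,"z":-188,"twist":0},{"x":6,"y":30,"z":-188,"twist":0}]}}

```text
time_s: 3.65
position: [0.4887, 0.2784, 0.2316]
eef_rot: [0.799, 0.602, 0.001, 0.0]
wrist_force: [0.1, -0.3, -0.4]
opening: 0.0599
grasp_force: 0.0
```

>>> {"api": "move_arm", "payload": {"plan": [{"x":0,"y":0,"z":0,"twist":0},{"x":0,"y":0,"z":0,"twist":0},{"x":0,"y":0,"z":0,"twist":0},{"x":0,"y":0,"z":0,"twist":0},{"x":0,"y":0,"z":0,"twist":0},{"x":0,"y":0,"z":0,"twist":0}], "jaw": 10, "force": 110}}

```text
time_s: 4.25
position: [0.4882, 0.2788, 0.2314]
eef_rot: [0.798, 0.602, 0.001, 0.0]
wrist_force: [-0.6, -0.7, 6.3]
opening: 0.0204
grasp_force: 107.3
```

>>> {"api": "move_arm", "payload": {"plan": [{"x":0,"y":0,"z":15,"twist":0},{"x":0,"y":0,"z":45,"twist":0},{"x":0,"y":0,"z":80,"twist":0},{"x":0,"y":0,"z":120,"twist":0},{"x":0,"y":0,"z":160,"twist":0},{"x":0,"y":0,"z":200,"twist":0},{"x":0,"y":0,"z":235,"twist":3},{"x":2,"y":-20,"z":260,"twist":6},{"x":4,"y":-50,"z":275,"twist":9},{"x":6,"y":-80,"z":280,"twist":12},{"x":8,"y":-120,"z":280,"twist":16},{"x":10,"y":-150,"z":280,"twist":20}]}}

```text
time_s: 5.45
position: [0.4971, 0.1265, 0.5108]
eef_rot: [0.681, 0.732, -0.001, 0.001]
wrist_force: [-0.2, -1.8, -2.4]
opening: 0.0203
grasp_force: 107.5
```

>>> {"api": "move_arm", "payload": {"plan": [{"x":1,"y":-35,"z":0,"twist":0},{"x":2,"y":-70,"z":0,"twist":0},{"x":3,"y":-100,"z":0,"twist":0},{"x":4,"y":-125,"z":0,"twist":0},{"x":4,"y":-145,"z":0,"twist":0},{"x":4,"y":-158,"z":0,"twist":0},{"x":4,"y":-161,"z":0,"twist":0},{"x":4,"y":-161,"z":0,"twist":0},{"x":4,"y":-161,"z":0,"twist":0},{"x":4,"y":-161,"z":0,"twist":0}]}}

```text
time_s: 6.45
position: [0.5018, -0.031, 0.5103]
eef_rot: [0.681, 0.732, 0.0, -0.0]
wrist_force: [-0.1, -0.2, -1.6]
opening: 0.0202
grasp_force: 107.5
```

Run:
```python
from h import *
s=arm.read_state();print(s["position"],s["wrist_force"],s["wrist_torque"],np.degrees(2*np.arctan2(s["eef_rot"][1],s["eef_rot"][0])))
S=arm.read_camera("side");T=arm.read_camera("top");cv2.imwrite("pics/s2.png",S);cv2.imwrite("pics/t2.png",T)
def crop(im,b,k): return cv2.resize(im[b[1]:b[3],b[0]:b[2]],None,fx=k,fy=k,interpolation=cv2.INTER_CUBIC)
cv2.imwrite("pics/c3.png",np.hstack([crop(S,(400,130,480,205),5),crop(T,(400,165,480,240),5)]))
```

```text
[ 0.50184935 -0.03099789  0.51031567] [-0.09294722 -0.18475381 -1.61678617] [0.06500145 0.03138924 0.01083783] 94.17767480271395
```

View pics/c3.png

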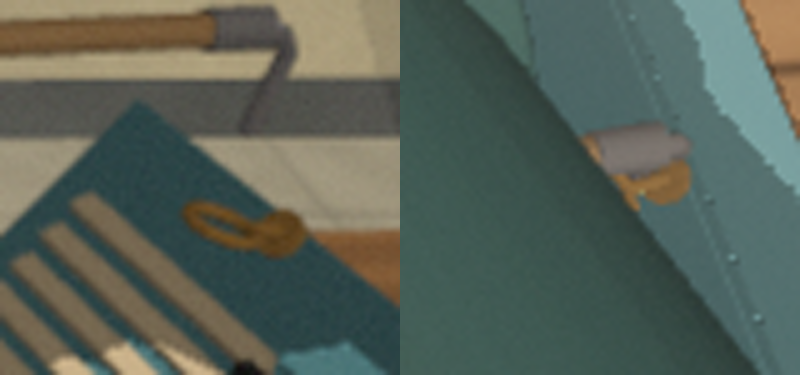

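```bash
cat >> h.py <<'E'
def proj(n,X):
    c=arm.get_calibration(n);p=np.array(c["R"])@X+c["t"];return np.round([c["fx"]*p[0]/p[2]+c["cx"],c["fy"]*p[1]/p[2]+c["cy"]],1)
def pole_pt(s,x,z,off=(0,0,0)):
    a=2*np.arctan2(s["eef_rot"][1],s["eef_rot"][0])+np.pi; u=np.array([np.cos(a),np.sin(a),0])
    return s["position"]+np.array([0,0,-.1554+z])+u*x+off
E
python3 - <<'E'
from h import *
np.set_printoptions(precision=4,suppress=True)
s=arm.read_state()
for nm,x,z in(("bend",.21,0),("tip",.205,-.042),("hook",.2078,-.022)):
    P=pole_pt(s,x,z);print(nm,P,proj("side",P),proj("top",P))
print("bend meas",tri(("side",(456.5,138)),("top",(455.7,194))))
P=pole_pt(s,.205,-.042)
print("tip ray near",tri(("side",(449,156)),((P-[0,0,5],np.array([0,0,1.])))))
# tip constrained to pole's vertical plane
o,d=ray("side",(449,155.5));print("tip at plane x=",P[0],o+d*(P[0]-o[0])/d[0])
E
```

```text
bend [ 0.5171 -0.2408  0.3548] [457.5 135. ] [457.4 193.2]
tip [ 0.5167 -0.2358  0.3128] [447.7 157.1] [445.4 199.6]
hook [ 0.5169 -0.2386  0.3328] [452.5 146.8] [451.2 196.6]
bend meas (array([ 0.517 , -0.2404,  0.3493]), [np.float64(0.3), np.float64(0.3)])
tip ray near (array([ 0.5163, -0.2365,  0.3155]), [np.float64(0.8), np.float64(0.8)])
tip at plane x= 0.5167156280840098 [ 0.5167 -0.2373  0.316 ]
```

Pose predictions agree with the images to about 2 mm, so I'll lower the pin into the ring.

>>> {"api": "move_arm", "payload": {"plan": [{"x":0,"y":-2,"z":-12,"twist":0},{"x":0,"y":-2,"z":-24,"twist":0},{"x":0,"y":-2,"z":-32,"twist":0},{"x":0,"y":-2,"z":-38,"twist":0},{"x":0,"y":-2,"z":-44,"twist":0},{"x":0,"y":-2,"z":-50,"twist":0},{"x":0,"y":-2,"z":-56,"twist":0},{"x":0,"y":-2,"z":-57,"twist":0},{"x":0,"y":-2,"z":-57,"twist":0}]}}

```text
time_s: 7.45
position: [0.5019, -0.0343, 0.453]
eef_rot: [0.682, 0.732, -0.0, -0.0]
wrist_force: [0.4, -0.0, -1.2]
opening: 0.0206
grasp_force: 107.6
```

Run:
```python
from h import *
s=arm.read_state();print(s["position"],s["wrist_force"],s["wrist_torque"])
S=arm.read_camera("side");cv2.imwrite("pics/s3.png",S)
cv2.imwrite("pics/c4.png",cv2.resize(S[125:215,390:490],None,fx=6,fy=6,interpolation=cv2.INTER_CUBIC));print(proj("side",pole_pt(s,.205,-.042)),pole_pt(s,.2078,-.022))
```

```text
[ 0.50190854 -0.03434969  0.45302719] [ 0.40087407 -0.03582356 -1.19897828] [0.05998884 0.00018655 0.04426462]
[440.6 184.7] [ 0.51655344 -0.24163299  0.27562719]
```

View pics/c4.png

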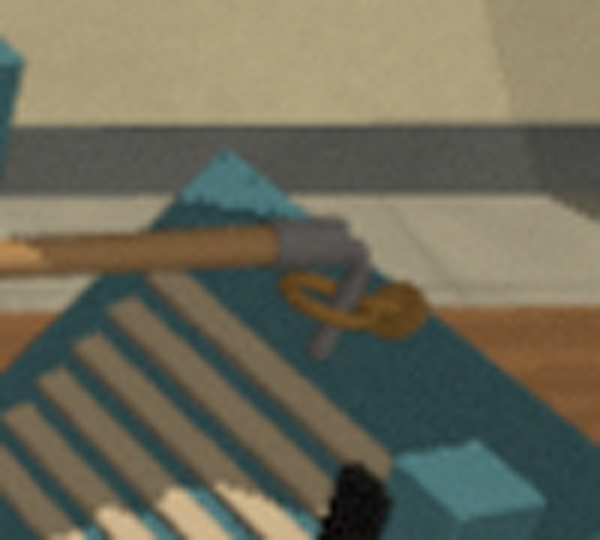

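The pin goes through the ring, with the rim around it and the tip showing below at crop (318,350). Next I'll work out the arc for the draw.

Run:
```python
import numpy as np
q0=.71;f=lambda q:np.array([-34*np.cos(q)+135*np.sin(q),34*np.sin(q)+135*np.cos(q)])
for q in [.71,.69]+list(np.arange(.66,-.001,-.03)):
    d=f(q)-f(q0);s=min(6,(q0-q)*200);X=d[0]-s;print(round(q,2),np.round([X*.2345,-X*.9721,d[1]],1))
```

```text
0.71 [ 0. -0.  0.]
0.69 [-1.5  6.3  1.2]
0.66 [-2.9 12.   3. ]
0.63 [-3.8 15.7  4.6]
0.6 [-4.7 19.5  6.1]
0.57 [-5.6 23.3  7.5]
0.54 [-6.6 27.2  8.7]
0.51 [-7.5 31.1  9.9]
0.48 [-8.4 35.  10.9]
0.45 [-9.4 39.  11.8]
0.42 [-10.4  43.   12.6]
0.39 [-11.3  47.   13.2]
0.36 [-12.3  51.   13.8]
0.33 [-13.3  55.1  14.2]
0.3 [-14.3  59.1  14.5]
0.27 [-15.2  63.2  14.6]
0.24 [-16.2  67.2  14.7]
0.21 [-17.2  71.3  14.6]
0.18 [-18.2  75.3  14.4]
0.15 [-19.1  79.4  14. ]
0.12 [-20.1  83.4  13.6]
0.09 [-21.1  87.4  13. ]
0.06 [-22.1  91.4  12.3]
0.03 [-23.   95.4  11.4]
-0.0 [-24.   99.4  10.5]
```

>>> {"api": "move_arm", "payload": {"plan": [{"x":-0.4,"y":1.5,"z":0,"twist":0},{"x":-0.7,"y":3,"z":0.3,"twist":0},{"x":-1.1,"y":4.5,"z":0.7,"twist":0},{"x":-1.5,"y":6.3,"z":1.2,"twist":0},{"x":-2,"y":8,"z":1.8,"twist":0},{"x":-2.4,"y":10,"z":2.4,"twist":0},{"x":-2.9,"y":12,"z":3,"twist":0},{"x":-3.3,"y":14,"z":3.8,"twist":0},{"x":-3.8,"y":16,"z":4.6,"twist":0}]}}

```text
time_s: 8.4
position: [0.4982, -0.0195, 0.4576]
eef_rot: [0.682, 0.731, -0.001, 0.001]
wrist_force: [0.3, -4.5, -2.9]
opening: 0.0202
grasp_force: 107.6
```

>>> {"api": "move_arm", "payload": {"plan": [{"x":-0.9,"y":3.5,"z":1.5,"twist":0},{"x":-1.8,"y":7.3,"z":2.9,"twist":0},{"x":-2.8,"y":11.2,"z":4.1,"twist":0},{"x":-3.7,"y":15.1,"z":5.3,"twist":0},{"x":-4.6,"y":19,"z":6.3,"twist":0},{"x":-5.6,"y":23,"z":7.2,"twist":0},{"x":-6.6,"y":27,"z":8,"twist":0},{"x":-7.5,"y":31,"z":8.6,"twist":0},{"x":-8.5,"y":35,"z":9.2,"twist":0},{"x":-9.5,"y":39.1,"z":9.6,"twist":0}]}}

```text
time_s: 9.4
position: [0.4884, 0.0211, 0.4673]
eef_rot: [0.682, 0.732, -0.0, -0.0]
wrist_force: [1.0, -4.1, -4.3]
opening: 0.0205
grasp_force: 107.6
```

Run:
```python
from h import *
s=arm.read_state();print(s["position"],s["wrist_force"],s["wrist_torque"],pole_pt(s,.2078,-.022))
S=arm.read_camera("side");cv2.imwrite("pics/s4.png",S)
cv2.imwrite("pics/c5.png",cv2.resize(S[115:205,360:480],None,fx=6,fy=6,interpolation=cv2.INTER_CUBIC));print(proj("side",pole_pt(s,.205,-.042)))
```

```text
[0.48843203 0.02108333 0.46727639] [ 0.97634298 -4.09289329 -4.28818754] [-0.54855347 -0.06656985  0.07215683] [ 0.50305302 -0.18620166  0.28987639]
[415.2 182.6]
```

View pics/c5.png

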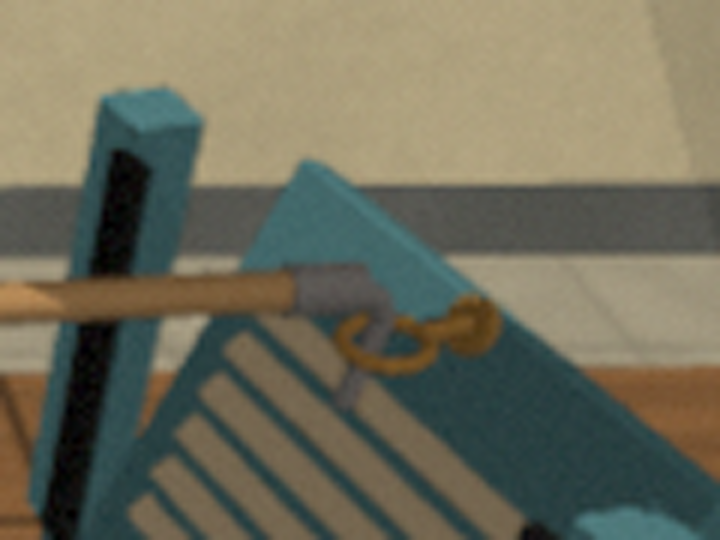

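>>> {"api": "move_arm", "payload": {"plan": [{"x":-1,"y":4,"z":0.3,"twist":0},{"x":-1.9,"y":8.1,"z":0.4,"twist":0},{"x":-2.9,"y":12.1,"z":0.5,"twist":0},{"x":-3.9,"y":16.2,"z":0.4,"twist":0},{"x":-4.9,"y":20.2,"z":0.2,"twist":0},{"x":-5.8,"y":24.3,"z":-0.2,"twist":0},{"x":-6.5,"y":27,"z":-0.5,"twist":0},{"x":-7.1,"y":29.5,"z":-0.8,"twist":0},{"x":-7.5,"y":31,"z":-1.1,"twist":0},{"x":-7.8,"y":32.3,"z":-1.2,"twist":0},{"x":-7.8,"y":32.3,"z":-1.2,"twist":0}]}}

```text
time_s: 10.55
position: [0.4808, 0.0532, 0.4661]
eef_rot: [0.682, 0.732, 0.0, -0.0]
wrist_force: [1.6, -3.5, -3.5]
opening: 0.0205
grasp_force: 107.6
```

Run:
```python
from h import *
s=arm.read_state();print(s["position"],s["wrist_force"],s["wrist_torque"],pole_pt(s,.2078,-.022))
S=arm.read_camera("side");cv2.imwrite("pics/s5.png",S)
cv2.imwrite("pics/c6.png",cv2.resize(S[110:220,350:470],None,fx=5,fy=5,interpolation=cv2.INTER_CUBIC))
```

```text
[0.48075797 0.05322674 0.46613121] [ 1.61318952 -3.50622728 -3.53725095] [-0.21818799 -0.16217021  0.1501885 ] [ 0.49542014 -0.15405534  0.28873121]
```

View pics/c6.png

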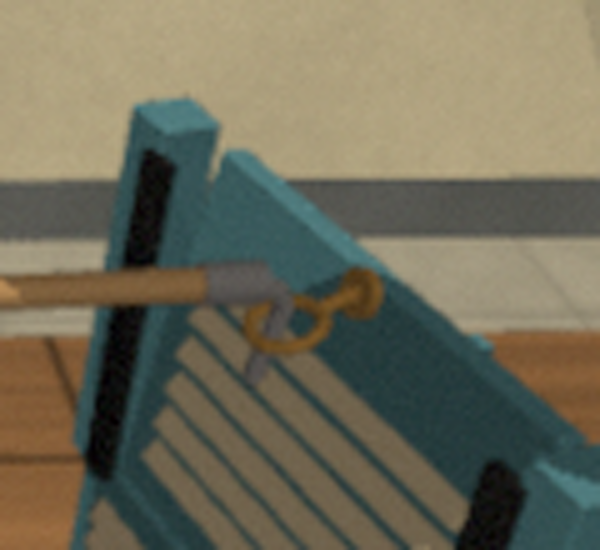

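>>> {"api": "move_arm", "payload": {"plan": [{"x":-0.2,"y":1,"z":-0.1,"twist":0},{"x":-0.5,"y":2,"z":-0.3,"twist":0},{"x":-0.7,"y":3,"z":-0.5,"twist":0},{"x":-1,"y":4,"z":-0.7,"twist":0},{"x":-1.2,"y":5,"z":-0.9,"twist":0},{"x":-1.4,"y":6,"z":-1.2,"twist":0},{"x":-1.7,"y":7,"z":-1.4,"twist":0},{"x":-1.7,"y":7,"z":-1.4,"twist":0}]}}

```text
time_s: 11.4
position: [0.479, 0.0602, 0.4647]
eef_rot: [0.682, 0.732, 0.0, -0.0]
wrist_force: [0.3, -3.6, -5.2]
opening: 0.0204
grasp_force: 107.6
```

>>> {"api": "move_arm", "payload": {"plan": [{"x":-0.2,"y":0.7,"z":-0.2,"twist":0},{"x":-0.3,"y":1.4,"z":-0.3,"twist":0},{"x":-0.5,"y":2,"z":-0.5,"twist":0},{"x":-0.5,"y":2,"z":-0.5,"twist":0}]}}

```text
time_s: 11.8
position: [0.4786, 0.0621, 0.4642]
eef_rot: [0.682, 0.732, -0.0, -0.0]
wrist_force: [0.8, -4.5, -5.7]
opening: 0.0206
grasp_force: 107.6
```

>>> {"api": "move_arm", "payload": {"plan": [{"x":-0.1,"y":0.5,"z":-0.3,"twist":0},{"x":-0.2,"y":1,"z":-0.6,"twist":0},{"x":-0.2,"y":1,"z":-0.6,"twist":0}]}}

```text
time_s: 12.1
position: [0.4784, 0.0631, 0.4637]
eef_rot: [0.682, 0.732, -0.0, -0.0]
wrist_force: [1.2, -5.0, -5.4]
opening: 0.0206
grasp_force: 107.6
```

>>> {"api": "move_arm", "payload": {"plan": [{"x":-0.1,"y":0.5,"z":-0.2,"twist":0},{"x":-0.2,"y":1,"z":-0.4,"twist":0},{"x":-0.2,"y":1,"z":-0.4,"twist":0}]}}

```text
time_s: 12.4
position: [0.4782, 0.0641, 0.4633]
eef_rot: [0.682, 0.732, -0.0, -0.0]
wrist_force: [1.0, -4.0, -4.6]
opening: 0.0201
grasp_force: 107.6
```

Run:
```python
from h import *
s=arm.read_state();print(s["position"],s["wrist_force"],s["wrist_torque"],pole_pt(s,.2078,-.022))
M=np.array([.5017,-.1823,.31])-0.0;xv=np.array([.2345,-.9721,0]);h=pole_pt(s,.2078,-.022);print((h-M)@xv)
```

```text
[0.47815569 0.06411696 0.46325477] [ 0.96656735 -4.04483873 -4.64716917] [-0.4716802  -0.19309105  0.12322628] [ 0.49279996 -0.14316638  0.28585477]
-0.0401288483269531
```

>>> {"api": "move_arm", "payload": {"plan": [{"x":-0.1,"y":0.5,"z":-0.1,"twist":0},{"x":-0.2,"y":1,"z":-0.3,"twist":0},{"x":-0.2,"y":1,"z":-0.3,"twist":0}]}}

```text
time_s: 12.7
position: [0.4779, 0.0651, 0.4629]
eef_rot: [0.682, 0.732, -0.0, -0.0]
wrist_force: [1.0, -4.2, -4.4]
opening: 0.0204
grasp_force: 107.6
```

>>> {"api": "move_arm", "payload": {"plan": [{"x":-0.1,"y":0.5,"z":-0.1,"twist":0},{"x":-0.2,"y":1,"z":-0.3,"twist":0},{"x":-0.2,"y":1,"z":-0.3,"twist":0}]}}

```text
time_s: 13.0
position: [0.4777, 0.0661, 0.4626]
eef_rot: [0.682, 0.732, -0.0, -0.0]
wrist_force: [0.5, -5.7, -5.1]
opening: 0.0203
grasp_force: 107.6
```

>>> {"api": "move_arm", "payload": {"plan": [{"x":-0.1,"y":0.5,"z":-0.2,"twist":0},{"x":-0.1,"y":0.5,"z":-0.2,"twist":0}]}}

```text
time_s: 13.2
position: [0.4776, 0.0666, 0.4624]
eef_rot: [0.682, 0.732, -0.0, -0.0]
wrist_force: [0.6, -5.4, -4.3]
opening: 0.0205
grasp_force: 107.6
```

>>> {"api": "move_arm", "payload": {"plan": [{"x":-0.1,"y":0.5,"z":-0.2,"twist":0},{"x":-0.1,"y":0.5,"z":-0.2,"twist":0}]}}

```text
time_s: 13.4
position: [0.4775, 0.0671, 0.4622]
eef_rot: [0.682, 0.732, -0.0, -0.0]
wrist_force: [-0.2, -4.9, -4.9]
opening: 0.0204
grasp_force: 107.6
```

>>> {"api": "move_arm", "payload": {"plan": [{"x":-0.1,"y":0.5,"z":-0.2,"twist":0},{"x":-0.1,"y":0.5,"z":-0.2,"twist":0}]}}

```text
time_s: 13.6
position: [0.4775, 0.0676, 0.462]
eef_rot: [0.682, 0.732, -0.0, -0.0]
wrist_force: [0.5, -5.1, -4.5]
opening: 0.0206
grasp_force: 107.7
```

>>> {"api": "move_arm", "payload": {"plan": [{"x":-0.1,"y":0.5,"z":-0.1,"twist":0},{"x":-0.2,"y":0.8,"z":-0.2,"twist":0},{"x":-0.2,"y":0.8,"z":-0.2,"twist":0}]}}

```text
time_s: 13.9
position: [0.4773, 0.0684, 0.4618]
eef_rot: [0.682, 0.732, -0.0, -0.0]
wrist_force: [0.8, -5.7, -5.3]
opening: 0.0202
grasp_force: 107.7
```

>>> {"api": "move_arm", "payload": {"plan": [{"x":-0.1,"y":0.5,"z":-0.2,"twist":0},{"x":-0.1,"y":0.5,"z":-0.2,"twist":0}]}}

```text
time_s: 14.1
position: [0.4772, 0.0686, 0.4616]
eef_rot: [0.682, 0.732, -0.0, 0.0]
wrist_force: [0.6, -6.4, -4.9]
opening: 0.02
grasp_force: 107.7
```

>>> {"api": "move_arm", "payload": {"plan": [{"x":-0.1,"y":0.5,"z":-0.2,"twist":0},{"x":-0.1,"y":0.5,"z":-0.2,"twist":0}]}}

```text
time_s: 14.3
position: [0.4772, 0.0688, 0.4614]
eef_rot: [0.682, 0.732, -0.0, 0.0]
wrist_force: [1.3, -6.6, -4.9]
opening: 0.0203
grasp_force: 107.7
```

>>> {"api": "move_arm", "payload": {"plan": [{"x":-0.1,"y":0.5,"z":0,"twist":0},{"x":-0.1,"y":0.5,"z":0,"twist":0}]}}

```text
time_s: 14.5
position: [0.4772, 0.0689, 0.4613]
eef_rot: [0.682, 0.732, -0.001, 0.001]
wrist_force: [1.2, -6.5, -5.0]
opening: 0.0204
grasp_force: 107.6
```

>>> {"api": "move_arm", "payload": {"plan": [{"x":-0.1,"y":0.5,"z":0,"twist":0},{"x":-0.1,"y":0.5,"z":0,"twist":0}]}}

```text
time_s: 14.7
position: [0.4771, 0.0691, 0.4613]
eef_rot: [0.682, 0.732, -0.001, 0.001]
wrist_force: [1.8, -7.7, -4.6]
opening: 0.0204
grasp_force: 107.6
```

>>> {"api": "move_arm", "payload": {"plan": [{"x":-0.1,"y":0.5,"z":0,"twist":0},{"x":-0.2,"y":1,"z":0,"twist":0},{"x":-0.2,"y":1,"z":0,"twist":0}]}}

```text
time_s: 15.0
position: [0.477, 0.0694, 0.4611]
eef_rot: [0.682, 0.731, -0.002, 0.001]
wrist_force: [2.1, -9.7, -5.0]
opening: 0.0204
grasp_force: 107.6
```

>>> {"api": "move_arm", "payload": {"plan": [{"x":-0.1,"y":0.5,"z":0,"twist":0},{"x":-0.1,"y":0.5,"z":0,"twist":0}]}}

```text
time_s: 15.2
position: [0.477, 0.0695, 0.461]
eef_rot: [0.682, 0.731, -0.002, 0.001]
wrist_force: [2.2, -10.4, -5.1]
opening: 0.0201
grasp_force: 107.6
```

>>> {"api": "move_arm", "payload": {"plan": [{"x":-0.1,"y":0.4,"z":0,"twist":0},{"x":-0.1,"y":0.4,"z":0,"twist":0},{"x":-0.1,"y":0.4,"z":0,"twist":0},{"x":-0.1,"y":0.4,"z":0,"twist":0},{"x":-0.1,"y":0.4,"z":0,"twist":0},{"x":-0.1,"y":0.4,"z":0,"twist":0},{"x":-0.1,"y":0.4,"z":0,"twist":0}]}}

```text
time_s: 15.9
position: [0.4769, 0.0696, 0.461]
eef_rot: [0.682, 0.731, -0.002, 0.002]
wrist_force: [2.6, -11.3, -5.5]
opening: 0.0204
grasp_force: 107.7
```

Run:
```python
from h import *
s=arm.read_state();print(s["position"],s["wrist_force"],s["wrist_torque"],pole_pt(s,.2078,-.022))
S=arm.read_camera("side");T=arm.read_camera("top");cv2.imwrite("pics/s6.png",S)
cv2.imwrite("pics/c7.png",cv2.resize(S[110:230,345:475],None,fx=5,fy=5,interpolation=cv2.INTER_CUBIC))
```

```text
[0.47694424 0.06960651 0.46099513] [  2.56653254 -11.33580467  -5.4930831 ] [-1.62925189 -0.47003421  0.27137194] [ 0.49145591 -0.13768616  0.28359513]
```

View pics/c7.png

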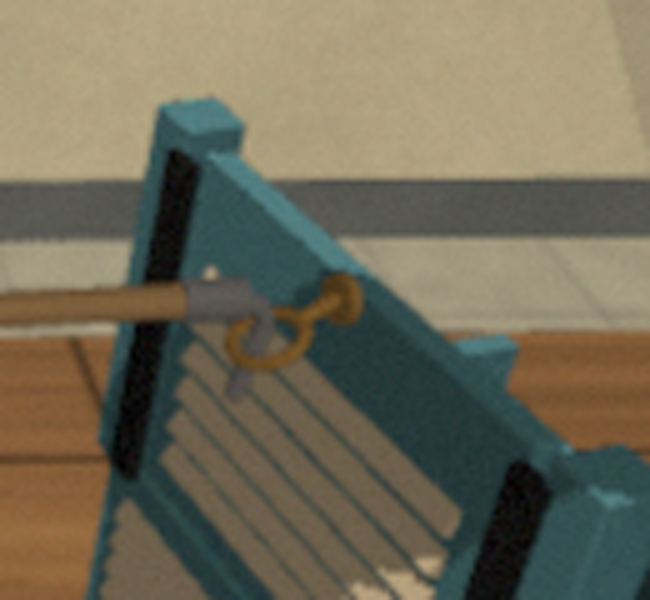

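>>> {"api": "move_arm", "payload": {"plan": [{"x":0.2,"y":-1,"z":0,"twist":0},{"x":0.5,"y":-2,"z":0,"twist":0},{"x":0.7,"y":-3,"z":0,"twist":0},{"x":1,"y":-4,"z":0,"twist":0},{"x":1.2,"y":-5,"z":0,"twist":0},{"x":1.2,"y":-5,"z":0,"twist":0}]}}

```text
time_s: 16.6
position: [0.4778, 0.0681, 0.4619]
eef_rot: [0.681, 0.732, 0.001, -0.0]
wrist_force: [0.2, -1.9, -2.6]
opening: 0.0203
grasp_force: 108.0
```

Run:
```python
from h import *
s=arm.read_state();print(s["position"],s["wrist_force"],s["wrist_torque"],pole_pt(s,.2078,-.022))
```

```text
[0.47782373 0.06814523 0.46192796] [ 0.21171879 -1.91819877 -2.62711798] [-0.15543294  0.0223858  -0.02788869] [ 0.49261981 -0.13912734  0.28452796]
```

>>> {"api": "move_arm", "payload": {"plan": [{"x":0.2,"y":-1,"z":0.3,"twist":0},{"x":0.5,"y":-2,"z":0.3,"twist":0},{"x":0.7,"y":-3,"z":0.3,"twist":0},{"x":1,"y":-4,"z":0.3,"twist":0},{"x":1.1,"y":-4.5,"z":0.3,"twist":0},{"x":1.1,"y":-4.5,"z":0.3,"twist":0}]}}

```text
time_s: 17.2
position: [0.4788, 0.0627, 0.4618]
eef_rot: [0.682, 0.732, 0.0, 0.0]
wrist_force: [-0.8, 0.3, -1.0]
opening: 0.0204
grasp_force: 108.2
```

Run:
```python
from h import *
s=arm.read_state();print(s["position"],s["wrist_force"],s["wrist_torque"],pole_pt(s,.2078,-.022))
```

```text
[0.47884822 0.06266996 0.46176979] [-0.8388616   0.340304   -1.02101577] [ 0.00247109 -0.0062457  -0.00891246] [ 0.49344537 -0.14461671  0.28436979]
```

>>> {"api": "move_arm", "payload": {"plan": [{"x":0.1,"y":-0.5,"z":3,"twist":0},{"x":0.2,"y":-1,"z":6,"twist":0},{"x":0.3,"y":-1.5,"z":9,"twist":0},{"x":0.4,"y":-2,"z":12,"twist":0}]}}

```text
time_s: 17.6
position: [0.4792, 0.0607, 0.4742]
eef_rot: [0.682, 0.732, 0.0, 0.0]
wrist_force: [-0.6, -0.3, -1.3]
opening: 0.0207
grasp_force: 108.2
```

>>> {"api": "move_arm", "payload": {"plan": [{"x":0,"y":-0.5,"z":3,"twist":0},{"x":0.1,"y":-0.5,"z":6,"twist":0},{"x":0.1,"y":-0.5,"z":9,"twist":0},{"x":0.1,"y":-0.5,"z":12,"twist":0}]}}

```text
time_s: 18.0
position: [0.4793, 0.0603, 0.486]
eef_rot: [0.682, 0.732, 0.0, 0.0]
wrist_force: [-0.1, 0.6, -1.3]
opening: 0.0202
grasp_force: 108.2
```

>>> {"api": "move_arm", "payload": {"plan": [{"x":0,"y":0,"z":4,"twist":0},{"x":0,"y":0,"z":8,"twist":0},{"x":0,"y":0,"z":14,"twist":0},{"x":0,"y":0,"z":22,"twist":0},{"x":0,"y":0,"z":30,"twist":0},{"x":0,"y":10,"z":30,"twist":0},{"x":2,"y":35,"z":30,"twist":0},{"x":4,"y":65,"z":30,"twist":-4},{"x":6,"y":100,"z":30,"twist":-8},{"x":8,"y":135,"z":30,"twist":-12},{"x":9,"y":170,"z":30,"twist":-16},{"x":9,"y":200,"z":30,"twist":-20}]}}

```text
time_s: 19.2
position: [0.4878, 0.2629, 0.5158]
eef_rot: [0.799, 0.602, 0.0, -0.001]
wrist_force: [0.6, 0.6, -0.4]
opening: 0.02
grasp_force: 108.3
```

>>> {"api": "move_arm", "payload": {"plan": [{"x":0,"y":13,"z":0,"twist":0},{"x":0,"y":18.5,"z":-30,"twist":0},{"x":0,"y":18.5,"z":-70,"twist":0},{"x":0,"y":18.5,"z":-110,"twist":0},{"x":0,"y":18.5,"z":-145,"twist":0},{"x":0,"y":18.5,"z":-170,"twist":0},{"x":0,"y":18.5,"z":-180,"twist":0},{"x":0,"y":18.5,"z":-180,"twist":0}]}}

```text
time_s: 20.0
position: [0.4882, 0.2782, 0.3346]
eef_rot: [0.798, 0.602, -0.001, -0.0]
wrist_force: [-0.4, 0.7, -0.8]
opening: 0.0205
grasp_force: 108.2
```

Run:
```python
from h import *
s=arm.read_state();print(s["position"],s["eef_rot"],s["wrist_force"],np.degrees(2*np.arctan2(s["eef_rot"][1],s["eef_rot"][0])))
print(proj("side",pole_pt(s,.21,0)),proj("side",pole_pt(s,-.14,0)),proj("top",pole_pt(s,.21,0)))
S=arm.read_camera("side");T=arm.read_camera("top");cv2.imwrite("pics/s7.png",S)
def red(im,b): return mask(im,(0,190,60),(6,255,255),b)|mask(im,(172,190,60),(180,255,255),b)
p=proj("side",pole_pt(s,-.138,0)).astype(int);t=proj("top",pole_pt(s,-.138,0)).astype(int)
a=cen(red(S,(p[0]-16,p[1]-14,p[0]+16,p[1]+14)));b=cen(red(T,(t[0]-16,t[1]-14,t[0]+16,t[1]+14)));print(a,b,tri(("side",a[0]),("top",b[0])),pole_pt(s,-.138,0))
```

```text
[0.4881953  0.27815645 0.33461703] [ 7.98333759e-01  6.02213420e-01 -1.48472625e-03 -3.37097876e-05] [-0.3634692   0.67178332 -0.77483391] 74.05726974165579
[269.2 251.9] [ 87.2 220.2] [264.5 272.1]
((np.float64(89.01020408163265), np.float64(220.46938775510205)), 98) ((np.float64(nan), np.float64(nan)), 0) (array([nan, nan, nan]), [np.float64(nan), np.float64(nan)]) [0.52610065 0.41084852 0.17921703]h.py:17: RuntimeWarning: Mean of empty slice.
  y,x=np.nonzero(m);return (x.mean(),y.mean()),len(x)
  ret = ret.dtype.type(ret / rcount)
```

>>> {"api": "move_arm", "payload": {"plan": [{"x":0,"y":0.5,"z":-25,"twist":0},{"x":0,"y":0.5,"z":-50,"twist":0},{"x":0,"y":0.5,"z":-70,"twist":0},{"x":0,"y":0.5,"z":-85,"twist":0},{"x":0,"y":0.5,"z":-95,"twist":0},{"x":0,"y":0.5,"z":-100,"twist":0},{"x":0,"y":0.5,"z":-102,"twist":0},{"x":0,"y":0.5,"z":-103,"twist":0},{"x":0,"y":0.5,"z":-103,"twist":0}]}}

```text
time_s: 21.0
position: [0.4885, 0.2794, 0.2333]
eef_rot: [0.798, 0.602, 0.0, 0.0]
wrist_force: [0.1, -0.0, -1.5]
opening: 0.0205
grasp_force: 108.2
```

>>> {"api": "move_arm", "payload": {"plan": [{"x":0,"y":-0.5,"z":-1,"twist":0},{"x":0,"y":-0.5,"z":-1.5,"twist":0},{"x":0,"y":-0.5,"z":-1.5,"twist":0}]}}

```text
time_s: 21.3
position: [0.4884, 0.2787, 0.2315]
eef_rot: [0.798, 0.602, 0.0, 0.0]
wrist_force: [0.1, -0.7, 0.3]
opening: 0.0202
grasp_force: 108.3
```

>>> {"api": "move_arm", "payload": {"plan": [{"x":0,"y":0,"z":0,"twist":0},{"x":0,"y":0,"z":0,"twist":0},{"x":0,"y":0,"z":0,"twist":0},{"x":0,"y":0,"z":0,"twist":0},{"x":0,"y":0,"z":0,"twist":0},{"x":0,"y":0,"z":10,"twist":0},{"x":0,"y":0,"z":30,"twist":0},{"x":0,"y":0,"z":70,"twist":0},{"x":0,"y":0,"z":120,"twist":0},{"x":0,"y":0,"z":170,"twist":0},{"x":0,"y":-30,"z":185,"twist":0},{"x":0,"y":-30,"z":185,"twist":0}], "jaw": 60}}

```text
time_s: 22.5
position: [0.4891, 0.2462, 0.4196]
eef_rot: [0.8, 0.6, 0.002, 0.002]
wrist_force: [0.8, -0.4, -1.7]
opening: 0.0601
grasp_force: 0.0
```

Run:
```python
from h import *
s=arm.read_state();print(s["time_s"],s["position"],s["opening"],s["wrist_force"])
c=arm.get_calibration("wrist");im=arm.read_camera("wrist");S=arm.read_camera("side")
m=mask(im,(0,190,60),(6,255,255),(0,0,560,420))|mask(im,(172,190,60),(180,255,255),(0,0,560,420))
for k in sorted(cv2.findContours(m,0,1)[0],key=cv2.contourArea)[-3:]:
    (u,v),wh,a=cv2.minAreaRect(k);print((u,v),wh,plane("wrist",(u,v),.087,c))
S0=cv2.imread("pics/side0.png");d=cv2.absdiff(S,S0).max(2)>45
print("rest diff",d[235:325,95:280].mean(),"vent-flap base",d[200:330,360:560].mean())
cv2.imwrite("pics/s8.png",S)
```

```text
22.5 [0.48913612 0.24617071 0.41955751] 0.06010235450745233 [ 0.76385228 -0.39221219 -1.66561997]
(497.23028564453125, 226.1685333251953) (27.2080020904541, 6.071207523345947) [0.7069284  0.14947678 0.087     ]
(268.5, 22.5) (37.0, 13.0) [0.52403233 0.40521499 0.087     ]
(271.15521240234375, 169.48544311523438) (67.40557861328125, 21.128116607666016) [0.48798246 0.27758642 0.087     ]
rest diff 0.02738738738738739 vent-flap base 0.4035384615384615
```

View pics/s8.png

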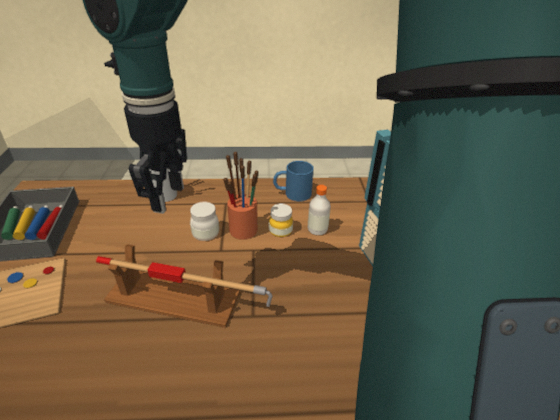

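The pole is back in both forks, with the grip at (166,271) and the hook at (267,297), where they started, and the other things haven't moved. The arm hides the flap in this view. Forces while unhooking stayed near 1 N, well below what moves the hinge, so I'm handing in.

```bash
python3 -c "
from workcell import arm
print(arm.close_job())"
```

```text
the job is handed in; nothing more can be done
None
```

I drew the flap shut through the ring, held it against the seal at about 12 N for over half a second, laid the pole back in both forks of its rest, let go and handed the job in at about 22.6 s; the arm hid the flap in the last picture, so I didn't see it shut after unhooking, and no verdict came back.

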